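Seat a king pin in V-blocks against the stop and hold it down

TASK

Take the long steel king pin out of the wooden rack, lay it in the two V-blocks of the fixture and slide it along them until you feel its end meet the fixture's end stop. Then press it down firmly, with about 15 N, so that it bears evenly on both faces of the Vs, and finish while still holding it pressed there against the stop: do not let go. Leave the other things on the bench where they are.

Things in the scene. Friction and masses are not known exactly. Their poses are not given: they have to be found in the camera images.
- king_pin: Plain steel cylinder, 26 mm in diameter and 170 mm long, about 0.55 kg, lying level in the wooden rack at the start with its axis 40 mm above the bench. Origin at its middle, on its axis; its x axis runs along the cylinder, the two ends are alike.
- rack: Fixed wooden rack: board 160 x 80 mm, 10 mm thick, with two cross pieces 18 mm thick centred 62 mm either side of the middle (along its x), each with an open-topped square slot 30 mm wide whose floor is 27 mm above the bench and whose sides rise to 36 mm. The pin lies along the rack's x axis in the slots, with free room for fingers between the cross pieces. Origin on the bench under its centre, z up.
- fixture: Fixed fixture: grey base plate 250 x 90 mm, 12 mm thick, carrying two steel V-blocks 30 mm long and 60 mm wide centred 60 mm either side of its middle along its x axis (90 mm free between them). The 90-degree Vs are in line along the fixture's x axis, open upward, dry (the pin drags if it is pressed down while sliding), their tops 55 mm and their bottoms 36.6 mm above the bench. The dark end stop stands at the +x end. Origin on the bench under its centre, z up.
- v_axis (a point): Point on the fixture at its middle, 55 mm above the bench: the axis of the seated king pin runs through it along the fixture's x axis. The point's axes are those of the fixture.
- v_left: The +y faces of both V-blocks (fixed to the fixture, origin and axes are the fixture's own).
- v_right: The -y faces of both V-blocks (fixed to the fixture, origin and axes are the fixture's own).
- stop: Fixed dark steel end stop, a plate 44 mm wide and 12 mm thick whose top is 70 mm above the bench, hand-set 88 to 108 mm from the fixture's middle. Origin on the face that looks at the V-blocks, at the height of the seated pin's axis (55 mm above the bench); x as the fixture's x, pointing away from the V-blocks. With the pin's end against it the pin's middle lies 85 mm from this face.
- bush: Brass bush standing on end, 34 mm outside, 50 mm high; origin at the centre of its underside. Leave alone.
- nut: Round dark steel nut, 34 mm wide, 22 mm high, flat on the bench; origin under its centre. Leave alone.
- screwdriver: Screwdriver lying on the bench; origin under it. Leave alone.
- hammer: Hammer lying on the bench; origin under it. Leave alone.
- grease_tin: Closed green tin, 80 mm wide, 70 mm high; origin under its centre. Leave alone.
- wrench: Wrench lying on the bench; origin under it. Leave alone.
- oil_bottle: White plastic bottle, 60 mm wide, 150 mm high; origin under its centre. Leave alone.
Mind the look-alikes: they are no part of the job. There is more than one size of the king_pin; the job needs the smallest.

How it is judged:
On the way, in this order (a step that is already met when the one before it is completed fails the run):
1. the king pin is lifted out of the rack (height (world z) of king_pin above 0.07 m and contact force between king_pin and rack below 0.1 N), for 0.1 s.
2. lying in the Vs, the king pin's end is felt against the stop (angle between the x axis of king_pin and the x axis of fixture, either way round below 0.025 rad and y of king_pin in the frame of v_axis between -0.002 and 0.002 m and z of king_pin in the frame of v_axis between -0.003 and 0.002 m and contact force between king_pin and stop above 1 N), for 0.02 s.
At the end, for the whole second after the job is handed in: The king pin lies in the Vs, its axis within 2 mm and 0.025 rad of the seated axis, its end within 2 mm of the stop; the robot's fingers hold it and it bears on each side of the Vs with more than 3 N and on the fixture as a whole with more than 11 N, clearly more than its own weight, at rest (angle between the x axis of king_pin and the x axis of fixture, either way round below 0.025 rad and y of king_pin in the frame of v_axis between -0.002 and 0.002 m and z of king_pin in the frame of v_axis between -0.003 and 0.002 m and x of king_pin in the frame of stop above -0.087 m and contact force between king_pin and v_left above 3 N and contact force between king_pin and v_right above 3 N and contact force between king_pin and fixture above 11 N and contact force between the fingers and king_pin above 3 N and linear speed of king_pin below 0.01 m/s); the arm keeps its last pose, push and grip.
It fails at once if a bystander is shifted by more than 25 mm (distance of any of bush, nut, screwdriver, hammer, grease_tin, wrench, oil_bottle from where it was at the start of the episode above 0.025 m).
It also fails if it takes over 48 s, if anything falls off the work surface, if the arm or the gripper's body presses on something with over 40 N, if the wrist force passes 120 N, or if a joint passes its speed limit or range.

ROBOT

A 7-joint arm with a two-finger parallel gripper is mounted at the origin on the work surface. World frame = base frame: x ahead of the robot, y to its left, z up, the work surface at z = 0. Lengths are in m, angles in rad, forces in N, time in s.
With the tool pointing down it reaches from about 0.4 to 0.875 m from the base axis. Payload 6.5 kg.
Tool frame: the origin (TCP) lies between the finger pads; the fingertips stand 22 mm ahead of it and the grasp point (between the pads) lies 3 mm ahead of it; y points along the fingers, z is the direction in which the jaws open and shut, and the axes are right-handed (so a half turn about y gives the same grasp; the last joint's range is limited). The gripper opens to 85 mm and grips with 20 to 120 N. Pads are 22 mm wide; open, the fingers measure 114 mm over their backs; the gripper's body (76 mm by 85 mm) begins 54 mm behind the grasp point. The pads swing forward as they close: fully open they stand 13 mm farther back than shut.
Start: joints at [1.176, 0.536, -0.004, 1.538, 0.003, 1.067, -0.071], TCP at [0.21, -0.615, 0.253] pointing down, gripper open.
Joint ranges: [-2.7, 2.7], [-0.37, 2.16], [-1.27, 1.26], [0.24, 2.4], [-1.31, 4.45], [0.19, 1.91], [-2.76, 2.76]. Speed limits (rad/s): [2.39, 2.39, 3.14, 3.14, 3.14, 3.14, 3.14].

INTERFACE

Orientations are given as a unit quaternion [x, y, z, w].
In Python, from bench import robot gives the robot as it stands.
- The arm moves only by the tool move_arm, never from a script. Its argument "series" is a list of rows, each a list of 3 entries, a list of its own where there are three numbers: the shift along the tool's x, y, z in mm, then the turn about the tool's y in degrees, then the finger opening in mm, from 0 to 85.4. In form: [[[dx, dy, dz], roll, hand], ...]. A call has exactly 5 rows; each row is the pose to reach, as a shift and turn from the pose commanded when the call began, along the tool's axes at that moment; what a row does not reach only later rows make up. A row lasts 1/12 s, in which the tool goes at most 41.7 mm and 7.16 degrees, less where a joint would pass 70% of its speed; a pose out of reach is approached as far as the arm can. A call with a gripper value outside its range is refused whole. The fingers move at their own pace and stop on an object; "newtons" is the grip in N (left out, the last holds). Time passes only in rows, so rows that repeat a pose let the fingers close, or fill a call up. It gives the time, the measured TCP pose, the force and the opening at its end, in the units of the state.
- robot.sense(): the state, without advancing time (a new reading comes with each control period).
- robot.grab_frame(name): name is "side" or "top" or "wrist"; returns a dict with "color" (400x640x3 uint8, red, green, blue), "intrinsics" (3x3 intrinsics, pixels), "rvec" (rotation vector, rad) and "tvec" (3), from world to camera coordinates, as OpenCV has them. Camera axes: x right, y down, z forward; pixel columns grow to the right and rows downward; lengths in m; the calibration is good to about 2 mm. The wrist camera is an equidistant fisheye: a pixel r from the principal point sees the ray r / f radians off the axis. A picture is of the moment at which its call begins. There is no depth.
- robot.job_done(): hands the job in, once; it reports no verdict.
The state is a dict: "time": time; "joint_positions": joint angles; "joint_velocities": joint speeds; "joint_efforts": joint torques, N m; "tool_pos": TCP position; "eef_rot": TCP orientation; "contact_force": force on the tool from outside, world axes, zero at the start; "wrist_torque": the same for the moment, N m; "width": opening from 0.0 (shut) to 1.0 (fully open).
Only numpy, scipy, OpenCV 4.12 (cv2) and the standard library are available. Lean on these libraries where they do the work, as an engineer would, in place of code of your own. Each camera call takes 0.05 s, during which the arm holds its last target.

## Working session

There is one attempt and no reset: what is moved stays moved. The work goes in short steps, Python scripts to look and compute and a tool call to move; the robot and the scene stay as the last step left them, time stands still between calls to the robot, and variables do not carry over. Pictures are saved under pics/ and viewed, and the job is handed in when it is done.

Besides the shell and the picture viewer there is one more tool, called by a JSON object that holds its "name" and its "arguments". move_arm: Moves the arm, as the interface text tells. Its arguments: {"type":"object","properties":{"series":{"type":"array","items":{"type":"array"}},"newtons":{"type":"number"}},"required":["series"]}

```bash
ls; mkdir -p pics
python3 - <<'E'
from bench import robot
import cv2,pickle
print(robot.sense())
fr={}
for n in ("side","top","wrist"):
    f=robot.grab_frame(n);fr[n]=f
    cv2.imwrite(f"pics/{n}0.png",f["color"][:,:,::-1])
    print(n,f["intrinsics"],f["rvec"],f["tvec"])
pickle.dump(fr,open("f0.pkl","wb"))
E
```

```text
pics
{'time': 0.0, 'joint_positions': array([ 1.17582544,  0.53717151, -0.00445289,  1.538846  ,  0.00258784,
        1.06726426, -0.07120688]), 'joint_velocities': array([ 1.06861972e-03,  1.60841539e-03,  1.50625979e-03,  9.93323943e-04,
        1.82541820e-04,  7.84775252e-05, -4.97333886e-04]), 'joint_efforts': array([ 4.35965921e-04, -5.83412182e+01,  1.04877591e+00, -2.59104592e+01,
        1.23447500e-02,  9.46458225e-03,  3.85061549e-05]), 'tool_pos': array([ 0.20968576, -0.6146463 ,  0.25242001]), 'eef_rot': array([-0.11587423,  0.69814983, -0.69699012,  0.115606  ]), 'contact_force': array([-0.21220949,  0.24015961,  0.31051064]), 'wrist_torque': array([-0.00995666,  0.00724398,  0.02966177]), 'width': 1.003500412802901}
side [[513.11082398   0.         323.43743957]
 [  0.         513.11082398 197.11317591]
 [  0.           0.           1.        ]] [ 2.388747   -0.04471967  0.02760504] [-0.5150497  -0.00967024  1.70705007]
top [[491.8117735    0.         322.60451434]
 [  0.         491.8117735  200.66653704]
 [  0.           0.           1.        ]] [ 2.13853716 -2.11586436  0.1847695 ] [-0.1015449   0.50551917  1.79634268]
wrist [[309.70691629   0.         317.99855241]
 [  0.         309.70691629 198.40433367]
 [  0.           0.           1.        ]] [-2.36437514  1.69013715  0.23910905] [-0.64857034 -0.03541332  0.37873365]
```

View pics/side0.png

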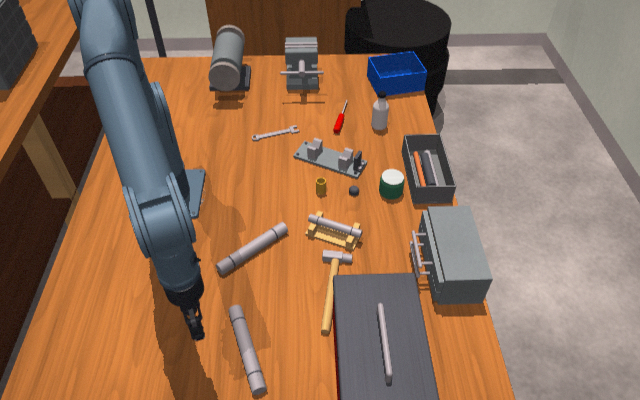

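View pics/top0.png

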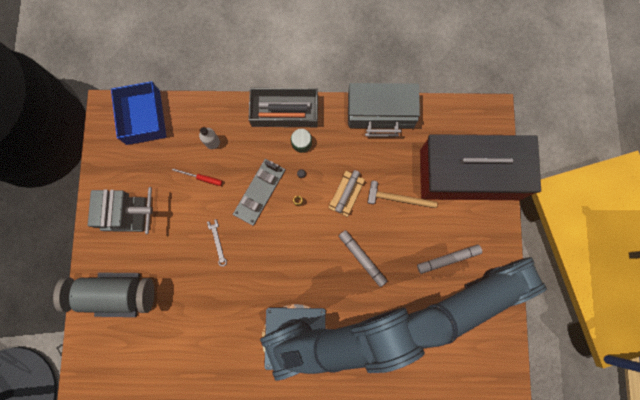

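View pics/wrist0.png

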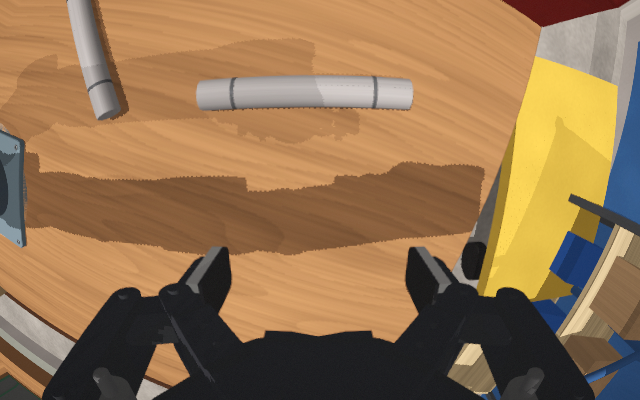

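```bash
cat > h.py <<'E'
import numpy as np,cv2,pickle
def ray(f,uv):
    R,_=cv2.Rodrigues(np.array(f["rvec"],float));t=np.array(f["tvec"],float).ravel();K=np.array(f["intrinsics"])
    uv=np.asarray(uv,float)
    d=np.array([(uv[0]-K[0,2])/K[0,0],(uv[1]-K[1,2])/K[1,1],1.])
    return -R.T@t, R.T@d
def rayfish(f,uv):
    R,_=cv2.Rodrigues(np.array(f["rvec"],float));t=np.array(f["tvec"],float).ravel();K=np.array(f["intrinsics"])
    a=np.array([uv[0]-K[0,2],uv[1]-K[1,2]],float);r=np.hypot(*a);th=r/K[0,0]
    d=np.r_[a/max(r,1e-9)*np.sin(th),np.cos(th)]
    return -R.T@t, R.T@d
def on(f,uv,z,fish=False):
    c,d=(rayfish if fish else ray)(f,uv); return c+d*(z-c[2])/d[2]
def proj(f,P,fish=False):
    R,_=cv2.Rodrigues(np.array(f["rvec"],float));t=np.array(f["tvec"],float).ravel();K=np.array(f["intrinsics"])
    p=R@np.asarray(P,float)+t
    if not fish: return (K@(p/p[2]))[:2]
    th=np.arctan2(np.hypot(*p[:2]),p[2]);a=p[:2]/np.hypot(*p[:2])
    return a*th*K[0,0]+K[:2,2]
E
python3 - <<'E'
from h import *
fr=pickle.load(open("f0.pkl","rb"))
def crop(n,x0,x1,y0,y1,s):
    im=fr[n]["color"][y0:y1,x0:x1,::-1]
    cv2.imwrite(f"pics/{n}_crop_{x0}.png",cv2.resize(im,None,fx=s,fy=s,interpolation=cv2.INTER_CUBIC))
crop("top",220,380,140,240,5)
crop("side",280,380,120,260,4)
E
```

```text
(no output)
```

View pics/top_crop_220.png

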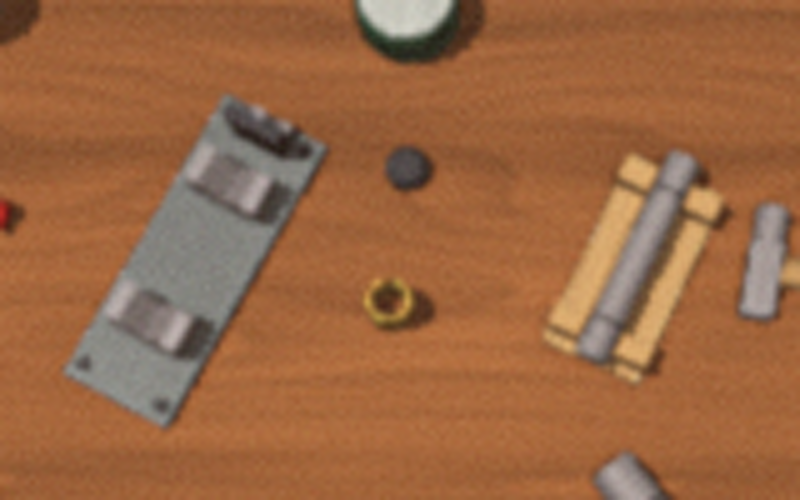

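View pics/side_crop_280.png

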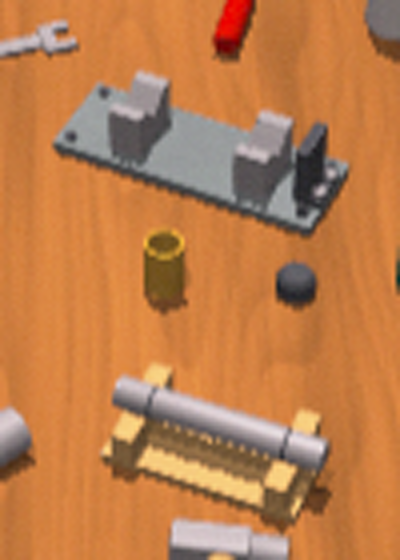

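Run:
```python
from h import *
fr=pickle.load(open("f0.pkl","rb"));f=fr["top"];s=fr["side"]
T=lambda x,y:(220+x/5-.4,140+y/5-.4)
S=lambda x,y:(280+x/4-.375,120+y/4-.375)
a=on(f,T(681,158),.04);b=on(f,T(594,354),.04)
m=(a+b)/2;d=a-b;print("pin",a,b,m,np.linalg.norm(d),np.degrees(np.arctan2(d[1],d[0])))
a=on(s,S(120,388),.04);b=on(s,S(320,451),.04);m=(a+b)/2;d=b-a;print("pin side",a,b,m,np.linalg.norm(d),np.degrees(np.arctan2(d[1],d[0])))
c=[on(f,T(*p),.012) for p in [(225,95),(328,147),(170,428),(66,372)]]
c=np.array(c);print("fix",c,c.mean(0));d=(c[0]+c[1]-c[2]-c[3])/2;print(np.linalg.norm(d),np.degrees(np.arctan2(d[1],d[0])))
c2=np.array([on(s,S(*p),.012) for p in [(350,165),(308,230),(56,145),(90,82)]]);print("fix s",c2,c2.mean(0));d=(c2[0]+c2[1]-c2[2]-c2[3])/2;print(np.linalg.norm(d),np.degrees(np.arctan2(d[1],d[0])))
print("bush",on(f,T(388,300),.05),"nut",on(f,T(408,167),.022),"tin",on(f,T(408,5),.07))
# wrist cam offset in tool frame
from scipy.spatial.transform import Rotation as Ro
w=fr["wrist"];R,_=cv2.Rodrigues(np.array(w["rvec"]));C=-R.T@np.array(w["tvec"]).ravel()
Rt=Ro.from_quat([-0.11587423,0.69814983,-0.69699012,0.115606]).as_matrix();print(Rt);print("cam in tool",Rt.T@(C-[0.20968576,-0.6146463,0.25242001]),"camR in tool",Rt.T@R.T)
```

```text
pin [ 0.62225599 -0.22079705  0.04      ] [ 0.47105397 -0.15559695  0.04      ] [ 0.54665498 -0.188197    0.04      ] 0.16466057625562172 -23.32627687335624
pin side [ 0.46630612 -0.1493182   0.04      ] [ 0.61581278 -0.21736889  0.04      ] [ 0.54105945 -0.18334354  0.04      ] 0.16426545735219986 -24.473523258207255
fix [[0.67550386 0.13034664 0.012     ]
 [0.63495198 0.04957935 0.012     ]
 [0.41553264 0.16370468 0.012     ]
 [0.45747517 0.244177   0.012     ]] [0.54586591 0.14695192 0.012     ]
0.24663970491896314 -27.52417750131018
fix s [[0.67458912 0.1278646  0.012     ]
 [0.63071385 0.04787035 0.012     ]
 [0.41594379 0.16234914 0.012     ]
 [0.44713024 0.24694406 0.012     ]] [0.54209425 0.14625704 0.012     ]
0.25005793526624404 -27.840271283973664
bush [ 0.50868207 -0.00126594  0.05      ] nut [ 0.61739002 -0.01291543  0.022     ] tin [ 0.73147756 -0.0129834   0.07      ]
[[-9.46416831e-01 -6.42668328e-04  3.22947006e-01]
 [-3.22947629e-01  1.55586781e-03 -9.46415558e-01]
 [ 1.05768452e-04 -9.99998583e-01 -1.68004770e-03]]
cam in tool [-0.07048319 -0.12033055 -0.00045022] camR in tool [[-4.86206035e-04  9.61452275e-01  2.74971429e-01]
 [ 4.74113821e-05 -2.74971439e-01  9.61452394e-01]
 [ 9.99999881e-01  4.80500732e-04  8.81089921e-05]]
```

{"name": "move_arm", "arguments": {"series": [[[-30, 0, -20], 0, 70], [[-60, 0, -40], 0, 70], [[-90, 0, -60], 0, 70], [[-120, 0, -80], 0, 70], [[-150, 0, -100], 0, 70]]}}

```text
time: 0.57
tool_pos: [0.3202, -0.4705, 0.2531]
eef_rot: [-0.116, 0.698, -0.697, 0.116]
contact_force: [0.7, 0.1, 0.1]
width: 0.817
```

{"name": "move_arm", "arguments": {"series": [[[-30, 0, -20], 0, 70], [[-60, 0, -40], 0, 70], [[-90, 0, -60], 0, 70], [[-120, 0, -80], 0, 70], [[-150, 0, -100], 0, 70]]}}

```text
time: 0.98
tool_pos: [0.4299, -0.3274, 0.2532]
eef_rot: [-0.116, 0.698, -0.698, 0.116]
contact_force: [1.1, -0.1, -0.7]
width: 0.819
```

{"name": "move_arm", "arguments": {"series": [[[-30, 0, -20], 7, 70], [[-60, 0, -40], 14, 70], [[-90, 0, -60], 21, 70], [[-120, 0, -80], 28, 70], [[-150, 0, -100], 35, 70]]}}

```text
time: 1.4
tool_pos: [0.5396, -0.1843, 0.2531]
eef_rot: [-0.101, -0.7, 0.7, 0.102]
contact_force: [-0.4, -0.3, -0.0]
width: 0.82
```

{"name": "move_arm", "arguments": {"series": [[[0, 0, 0], 7, 70], [[0, 0, 0], 8, 70], [[0, 0, 0], 8, 70], [[0, 0, 0], 8, 70], [[0, 0, 0], 8, 70]]}}

```text
time: 1.82
tool_pos: [0.5381, -0.1874, 0.2532]
eef_rot: [-0.148, -0.691, 0.692, 0.148]
contact_force: [0.2, -0.2, 1.0]
width: 0.819
```

Run:
```python
from bench import robot
import cv2,pickle
from scipy.spatial.transform import Rotation as Ro
s=robot.sense();print(s["time"],s["tool_pos"],s["width"],s["contact_force"]);print(Ro.from_quat(s["eef_rot"]).as_matrix().round(3))
f=robot.grab_frame("wrist");f["state"]=s
cv2.imwrite("pics/w1.png",f["color"][:,:,::-1]);pickle.dump(f,open("w1.pkl","wb"))
```

```text
1.8167 [ 0.53807147 -0.18743097  0.25324248] 0.8188729791475035 [ 0.16502471 -0.19667536  0.98764222]
[[-0.912 -0.    -0.409]
 [ 0.409 -0.    -0.912]
 [ 0.    -1.     0.001]]
```

View pics/w1.png

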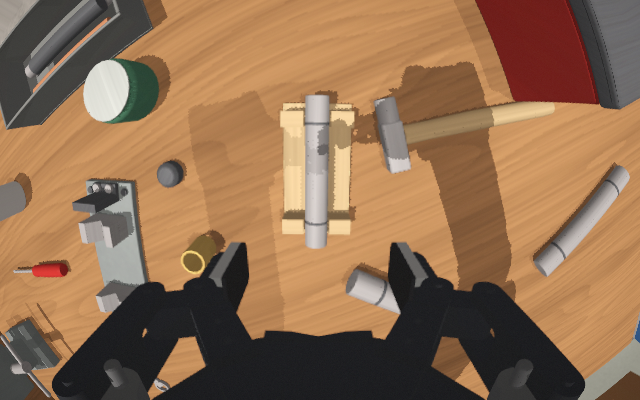

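The wrist view shows the pin upright in the picture from (317,95) to (316,247) in the rack. I'll measure it by its grey mask.

```bash
cat > pin.py <<'E'
from h import *
def pinmask(f,roi,smax=60,vmin=70):
    hsv=cv2.cvtColor(f["color"],cv2.COLOR_RGB2HSV);m=((hsv[...,1]<smax)&(hsv[...,2]>vmin)).astype(np.uint8)
    r=np.zeros_like(m);x0,x1,y0,y1=roi;r[y0:y1,x0:x1]=m[y0:y1,x0:x1]
    return r
E
python3 - <<'E'
from pin import *
f=pickle.load(open("w1.pkl","rb"))
m=pinmask(f,(285,350,85,260))
P=[]
for y in range(90,252,6):
    xs=np.flatnonzero(m[y]); 
    if len(xs): print(y,xs.min(),xs.max(),len(xs),end=' | ')
print()
# centre line
for z in (.04,.045):
  pts=[]
  for y in range(100,240,4):
    xs=np.flatnonzero(m[y])
    if len(xs)>18: pts.append(on(f,((xs.min()+xs.max())/2,y),z,True)[:2])
  pts=np.array(pts);c=pts.mean(0);u=np.linalg.svd(pts-c)[2][0];print(z,c,np.degrees(np.arctan2(u[1],u[0])),abs((pts-c)@[-u[1],u[0]]).max())
ys=np.flatnonzero(m[:,312:320].sum(1)>3);print(ys.min(),ys.max())
a=on(f,(317,ys.min()),.045,True);b=on(f,(316,ys.max()),.04,True);print(a,b,(a+b)/2,np.linalg.norm(a-b))
E
```

```text
96 306 328 23 | 102 305 328 24 | 108 305 328 24 | 114 305 328 24 | 120 305 328 24 | 126 305 328 24 | 132 305 328 24 | 138 305 328 24 | 144 305 327 23 | 150 305 327 23 | 156 305 328 24 | 162 305 327 23 | 168 305 327 23 | 174 305 327 23 | 180 305 327 23 | 186 305 327 23 | 192 305 327 23 | 198 305 327 23 | 204 305 327 23 | 210 305 326 22 | 216 305 327 23 | 222 305 326 22 | 228 305 326 22 | 234 305 326 22 | 240 305 326 22 | 246 307 324 18 | 
0.04 [ 0.54644775 -0.18814092] 155.33986142215736 0.0003432485576718616
0.045 [ 0.5472849  -0.18854762] 155.33986142215736 0.0003381017600992416
95 248
[ 0.61911316 -0.22186348  0.045     ] [ 0.46025676 -0.14921728  0.04      ] [ 0.53968496 -0.18554038  0.0425    ] 0.174750756194858
```

{"name": "move_arm", "arguments": {"series": [[[-4, 35, -2.5], 0.5, 60], [[-4, 70, -2.5], 0.5, 60], [[-4, 105, -2.5], 0.5, 60], [[-4, 135, -2.5], 0.5, 60], [[-4, 160, -2.5], 0.5, 60]], "newtons": 70}}

```text
time: 2.28
tool_pos: [0.5422, -0.186, 0.0911]
eef_rot: [0.15, 0.691, -0.691, -0.152]
contact_force: [1.2, -0.3, -0.2]
width: 0.704
```

Run:
```python
from bench import robot
import cv2,pickle
s=robot.sense();print(s["time"],s["tool_pos"],s["width"],s["contact_force"])
f=robot.grab_frame("wrist");f["state"]=s
cv2.imwrite("pics/w2.png",f["color"][:,:,::-1]);pickle.dump(f,open("w2.pkl","wb"))
```

```text
2.2833 [ 0.54221252 -0.18598603  0.09112517] 0.704355147766487 [ 1.19582941 -0.29479802 -0.21463419]
```

View pics/w2.png

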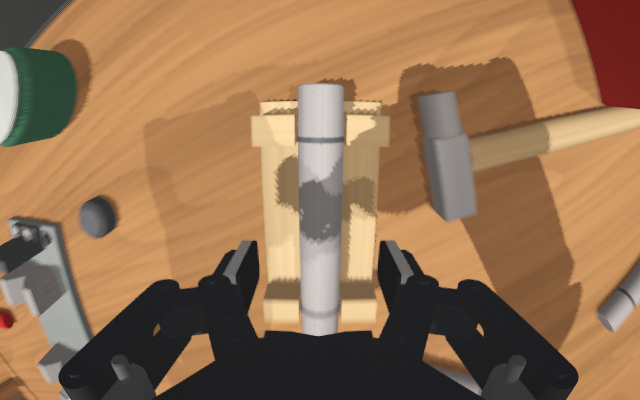

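The pin lies centred between the fingers (x≈321) and nothing is in the way. I'll go down 49 mm and close.

{"name": "move_arm", "arguments": {"series": [[[0, 20, 0], 0, 60], [[0, 35, 0], 0, 60], [[0, 45, 0], 0, 60], [[0, 49, 0], 0, 60], [[0, 49, 0], 0, 60]]}}

```text
time: 2.75
tool_pos: [0.5432, -0.1856, 0.0441]
eef_rot: [-0.151, -0.691, 0.691, 0.151]
contact_force: [-0.5, -0.5, 0.9]
width: 0.7
```

{"name": "move_arm", "arguments": {"series": [[[0, 0, 0], 0, 22], [[0, 0, 0], 0, 20], [[0, 0, 0], 0, 20], [[0, 0, 0], 0, 20], [[0, 0, 0], 0, 20]]}}

```text
time: 3.17
tool_pos: [0.5442, -0.1859, 0.0456]
eef_rot: [-0.152, -0.691, 0.691, 0.15]
contact_force: [-1.0, -1.4, 6.1]
width: 0.28
```

{"name": "move_arm", "arguments": {"series": [[[0, 0, 0], 0, 15], [[0, 0, 0], 0, 15], [[0, 0, 0], 0, 15], [[0, 0, 0], 0, 15], [[0, 0, 0], 0, 15]]}}

```text
time: 3.58
tool_pos: [0.5442, -0.1859, 0.0455]
eef_rot: [-0.152, -0.691, 0.691, 0.15]
contact_force: [-1.5, -1.3, 6.0]
width: 0.279
```

{"name": "move_arm", "arguments": {"series": [[[0, -10, 0], 0, 15], [[0, -25, 0], 0, 15], [[0, -45, 0], 0, 15], [[0, -70, 0], 0, 15], [[0, -100, 0], 0, 15]]}}

```text
time: 4.0
tool_pos: [0.5419, -0.1846, 0.1444]
eef_rot: [0.15, 0.691, -0.691, -0.152]
contact_force: [-0.1, 0.0, -5.3]
width: 0.282
```

{"name": "move_arm", "arguments": {"series": [[[0, -20, 0], 0, 15], [[0, -35, 0], 0, 15], [[0, -45, 0], 0, 15], [[0, -50, 0], 0, 15], [[0, -50, 0], 0, 15]]}}

```text
time: 4.42
tool_pos: [0.5437, -0.1853, 0.195]
eef_rot: [-0.151, -0.691, 0.691, 0.151]
contact_force: [0.5, 0.8, -4.5]
width: 0.28
```

Run:
```python
from bench import robot
import cv2,pickle
s=robot.sense();print(s["time"],s["tool_pos"],s["width"],s["contact_force"],s["wrist_torque"])
for n in("wrist","side","top"):
    f=robot.grab_frame(n);f["state"]=s
    pickle.dump(f,open(n[0]+"3.pkl","wb"))
    im=f["color"]
    if n=="side": im=cv2.resize(im[100:280,220:420],None,fx=3,fy=3,interpolation=cv2.INTER_CUBIC)
    if n=="top": im=cv2.resize(im[120:240,220:400],None,fx=4,fy=4,interpolation=cv2.INTER_CUBIC)
    cv2.imwrite(f"pics/{n[0]}3.png",im[:,:,::-1])
```

```text
4.4167 [ 0.5436865  -0.18526203  0.19504002] 0.27960540657918254 [ 0.49488169  0.84279132 -4.49021388] [-0.06255574 -0.00379999  0.00501878]
```

View pics/w3.png

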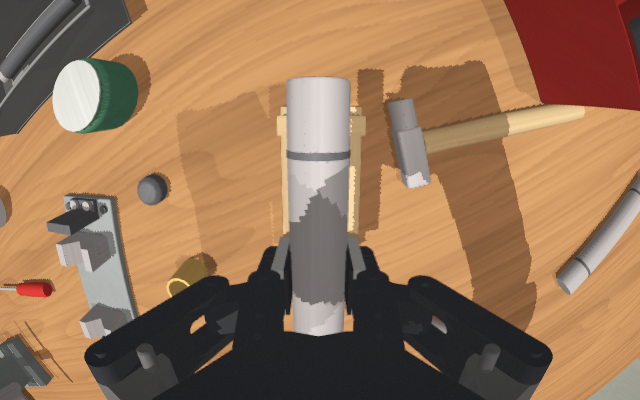

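View pics/s3.png

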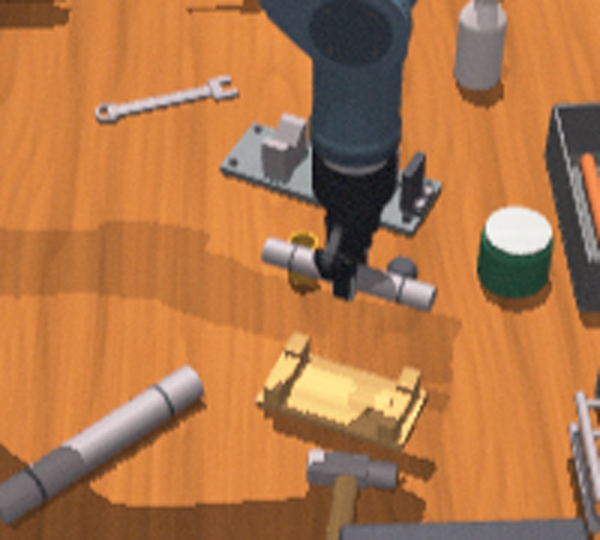

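View pics/t3.png

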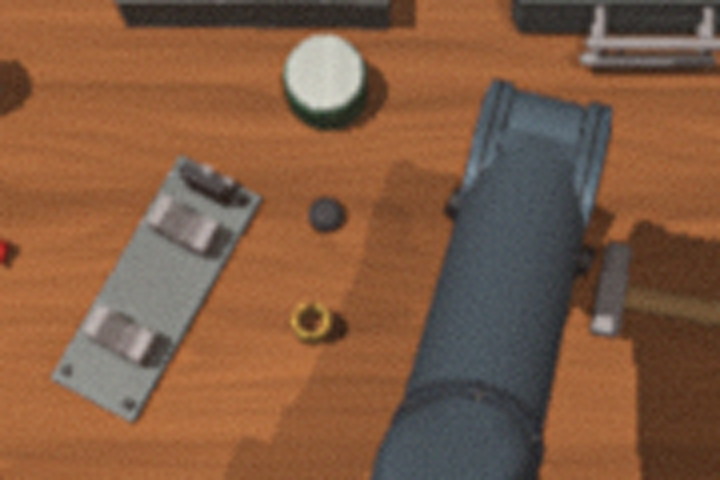

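{"name": "move_arm", "arguments": {"series": [[[10, 0, -13], 0, 15], [[28, 0, -37], 0, 15], [[48, 0, -64], 0, 15], [[68, 0, -91], 0, 15], [[88, 0, -118], 0, 15]]}}

```text
time: 4.98
tool_pos: [0.5116, -0.04, 0.1932]
eef_rot: [-0.15, -0.691, 0.691, 0.152]
contact_force: [0.3, 0.9, -5.0]
width: 0.28
```

{"name": "move_arm", "arguments": {"series": [[[18, 0, -24], 1, 15], [[34, 0, -46], 2, 15], [[46, 0, -62], 2.9, 15], [[54, 0, -72], 2.9, 15], [[56, 0, -74], 2.9, 15]]}}

```text
time: 5.4
tool_pos: [0.4915, 0.0524, 0.1934]
eef_rot: [0.166, 0.687, -0.687, -0.168]
contact_force: [-0.5, -0.7, -4.8]
width: 0.281
```

{"name": "move_arm", "arguments": {"series": [[[0, 0, 0], 0, 15], [[0, 0, 0], 0, 15], [[0, 0, 0], 0, 15], [[0, 0, 0], 0, 15], [[0, 0, 0], 0, 15]]}}

```text
time: 5.82
tool_pos: [0.493, 0.0483, 0.1942]
eef_rot: [-0.169, -0.687, 0.687, 0.169]
contact_force: [-0.1, 0.7, -5.1]
width: 0.281
```

Run:
```python
from bench import robot
import cv2,pickle
from scipy.spatial.transform import Rotation as Ro
s=robot.sense();print(s["time"],s["tool_pos"],s["width"],s["contact_force"],s["wrist_torque"]);print(Ro.from_quat(s["eef_rot"]).as_matrix().round(4))
for n in("wrist",):
    f=robot.grab_frame(n);f["state"]=s
    pickle.dump(f,open(n[0]+"4.pkl","wb"))
    cv2.imwrite(f"pics/{n[0]}4.png",f["color"][:,:,::-1])
    cv2.imwrite(f"pics/{n[0]}4c.png",cv2.resize(f["color"][0:300,0:400],None,fx=2,fy=2,interpolation=cv2.INTER_CUBIC)[:,:,::-1])
```

```text
5.8167 [0.49298778 0.04825776 0.19418943] 0.2805491403580471 [-0.1100856   0.74306855 -5.08484204] [-0.03225773 -0.04149435 -0.02179179]
[[-8.857e-01 -1.000e-04 -4.642e-01]
 [ 4.642e-01 -3.000e-04 -8.857e-01]
 [-1.000e-04 -1.000e+00  3.000e-04]]
```

View pics/w4c.png

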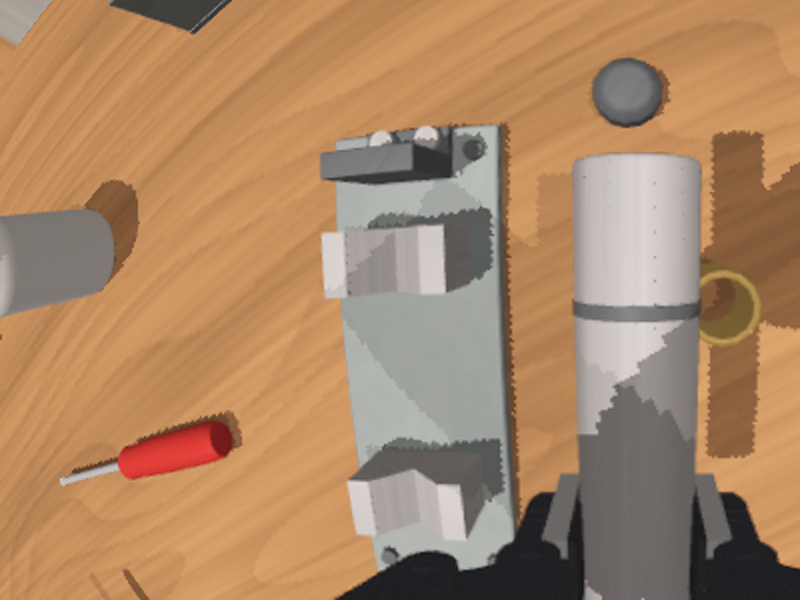

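Run:
```python
from h import *
f=pickle.load(open("w4.pkl","rb"))
im=f["color"]
a=cv2.resize(im[60:155,150:260],None,fx=7,fy=6,interpolation=cv2.INTER_CUBIC);cv2.imwrite("pics/w4a.png",a[:,:,::-1])
a=cv2.resize(im[215:285,160:260],None,fx=8,fy=8,interpolation=cv2.INTER_CUBIC);cv2.imwrite("pics/w4b.png",a[:,:,::-1])
```

```text
(no output)
```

View pics/w4a.png

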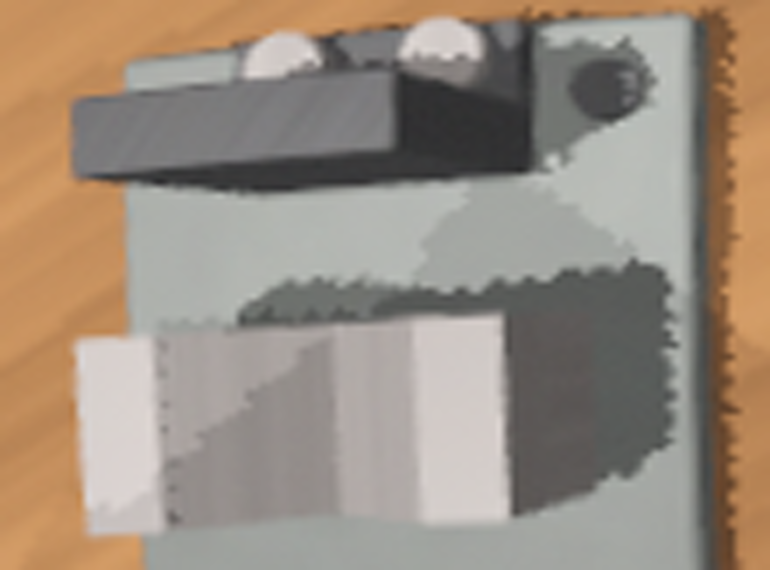

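View pics/w4b.png

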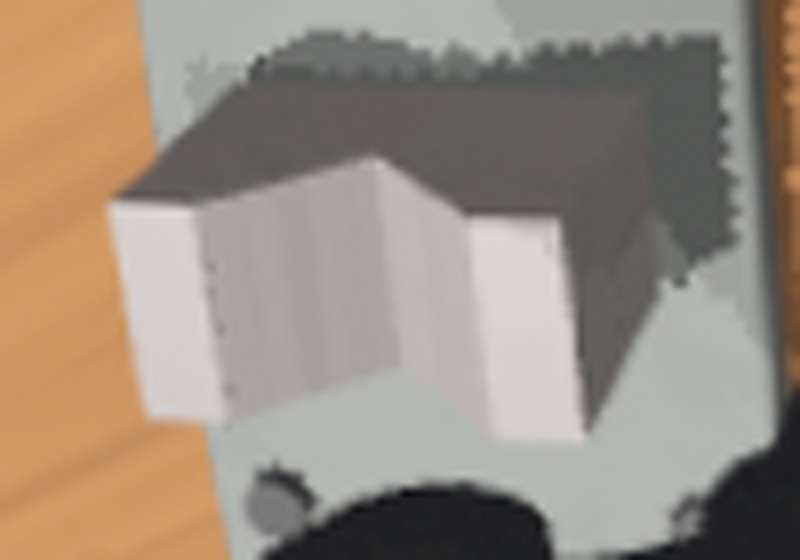

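Run:
```python
from h import *
f=pickle.load(open("w4.pkl","rb"))
A=lambda x,y:(150+x/7-.43,60+y/6-.42)
B=lambda x,y:(160+x/8-.44,215+y/8-.44)
P={}
for k,v,z in [("fol",A(76,342),.055),("fil",A(155,336),.055),("fir",A(414,320),.055),("for",A(503,315),.055),
 ("nol",A(88,535),.055),("nil",A(165,530),.055),("nir",A(424,523),.055),("nor",A(512,517),.055),("fv",A(333,326),.0366),("nv",A(341,522),.0366),
 ("rfol",B(110,203),.055),("rfil",B(193,205),.055),("rfir",B(465,215),.055),("rfor",B(560,218),.055),
 ("rnol",B(148,415),.055),("rnil",B(230,425),.055),("rnir",B(493,437),.055),("rnor",B(585,440),.055),("rfv",B(375,157),.0366),("rnv",B(400,368),.0366),
 ("sl",A(75,180),.07),("sr",A(395,150),.07)]: P[k]=on(f,v,z,True)[:2]
mid=lambda *k:np.mean([P[i] for i in k],0)
pts={ "f":mid("fol","for"),"fi":mid("fil","fir"),"n":mid("nol","nor"),"ni":mid("nil","nir"),"fv":P["fv"],"nv":P["nv"],
"rf":mid("rfol","rfor"),"rfi":mid("rfil","rfir"),"rn":mid("rnol","rnor"),"rni":mid("rnil","rnir"),"rfv":P["rfv"],"rnv":P["rnv"]}
X=np.array(list(pts.values()));c=X.mean(0)
c=(mid("fol","for","nol","nor","fil","fir","nil","nir")+mid("rfol","rfor","rnol","rnor","rfil","rfir","rnil","rnir"))/2
u=np.linalg.svd(X-X.mean(0))[2][0];u*=np.sign(u[0]);n=np.array([-u[1],u[0]])
print("ang",np.degrees(np.arctan2(u[1],u[0])),"mid",c)
for k,p in {**P,**pts}.items(): print(k,((p-c)@[*u]*1000).round(1),((p-c)@n*1000).round(1),end=' | ')
# pose
s=f["state"];d=s["tool_pos"][:2]-c;print("\nTCP along,lat",d@u*1000,d@n*1000)
# pin in wrist view
import pin
m=pin.pinmask(f,(275,360,60,290))
for y in range(74,290,12):
    xs=np.flatnonzero(m[y]);print(y,xs.min() if len(xs) else 0,xs.max() if len(xs) else 0,end=' | ')
for z in (.185,.191,.197):
  q=[]
  for y in (84,100,115,130,140):
    xs=np.flatnonzero(m[y]);
    q.append(on(f,((xs.min()+xs.max())/2,y),z,True)[:2])
  q=np.array(q);w=np.linalg.svd(q-q.mean(0))[2][0];w*=np.sign(w[0]);print("\npin ang",np.degrees(np.arctan2(w[1],w[0])),"lateral of pin axis line at TCP station rel TCP (fixture n):",(q.mean(0)-s["tool_pos"][:2])@n*1000)
print("pin far end",[((on(f,(318,y),z,True)[:2]-s["tool_pos"][:2])@u*1000).round(1) for y,z in((77,.191),(77,.204),(77,.178))])
```

```text
ang -28.011393670533465 mid [0.54385629 0.14994587]
fol 74.5 30.1 | fil 74.5 18.2 | fir 74.5 -18.2 | for 74.6 -29.9 | nol 44.9 30.2 | nil 45.1 18.4 | nir 44.8 -18.4 | nor 45.3 -30.1 | fv 74.4 0.2 | nv 43.4 0.5 | rfol -45.1 29.8 | rfil -44.8 18.1 | rfir -44.6 -18.0 | rfor -44.5 -30.0 | rnol -74.8 29.8 | rnil -75.4 18.0 | rnir -74.7 -18.0 | rnor -74.4 -30.0 | rfv -45.3 0.1 | rnv -75.5 0.6 | sl 97.8 21.3 | sr 98.0 -21.6 | f 74.6 0.1 | fi 74.5 -0.0 | n 45.1 0.0 | ni 45.0 0.0 | rf -44.8 -0.1 | rfi -44.7 0.0 | rn -74.6 -0.1 | rni -75.0 0.0 | 
TCP along,lat 2.8480433107816854 -113.6660270087179
74 0 0 | 86 286 349 | 98 287 349 | 110 287 349 | 122 287 349 | 134 287 349 | 146 287 349 | 158 288 349 | 170 288 348 | 182 288 348 | 194 288 347 | 206 289 347 | 218 289 347 | 230 290 346 | 242 279 357 | 254 275 359 | 266 275 359 | 278 280 356 | 
pin ang -27.628737933371323 lateral of pin axis line at TCP station rel TCP (fixture n): 1.287296861379718

pin ang -27.628737933371315 lateral of pin axis line at TCP station rel TCP (fixture n): 1.2886365987191881

pin ang -27.628737933371223 lateral of pin axis line at TCP station rel TCP (fixture n): 1.2899763360585697
pin far end [np.float64(83.9), np.float64(82.5), np.float64(85.4)]
```

The V-block corners and stop top edge fit the given sizes within 0.5 mm: the block corners land at ±45/±75 along and ±18/±30 across. The stop face is at +97.9 mm. Next I move the pin over the Vs.

{"name": "move_arm", "arguments": {"series": [[[0, 0, -12], 0, 15], [[0, 0, -36], 0, 15], [[0, 0, -62], 0.2, 15], [[-0.5, 0, -88], 0.4, 15], [[-0.7, 0, -105], 0.4, 15]]}}

```text
time: 6.28
tool_pos: [0.5433, 0.1459, 0.1945]
eef_rot: [0.171, 0.687, -0.685, -0.17]
contact_force: [-0.1, 1.4, -4.4]
width: 0.279
```

{"name": "move_arm", "arguments": {"series": [[[0, 0, -6], 0, 15], [[0, 10, -7.8], 0, 15], [[0, 35, -7.8], 0, 15], [[0, 60, -7.8], 0, 15], [[0, 70, -7.8], 0, 15]]}}

```text
time: 6.7
tool_pos: [0.5431, 0.147, 0.1206]
eef_rot: [-0.17, -0.685, 0.687, 0.173]
contact_force: [-1.1, -0.9, -5.7]
width: 0.281
```

{"name": "move_arm", "arguments": {"series": [[[0, 0, 0], 0, 15], [[0, 0, 0], 0, 15], [[0, 0, 0], 0, 15], [[0, 0, 0], 0, 15], [[0, 0, 0], 0, 15]]}}

```text
time: 7.12
tool_pos: [0.5465, 0.1491, 0.1255]
eef_rot: [0.172, 0.687, -0.686, -0.17]
contact_force: [-0.4, 1.3, -4.8]
width: 0.28
```

```bash
cat > look.py <<'E'
from bench import robot
import sys
from h import *
from scipy.spatial.transform import Rotation as Ro
k=sys.argv[1]
s=robot.sense();print(s["time"],s["tool_pos"],s["width"],s["contact_force"],s["wrist_torque"]);Rm=Ro.from_quat(s["eef_rot"]).as_matrix();print(Rm.round(4))
a=np.radians(-28.01);u=np.array([np.cos(a),np.sin(a)]);n=np.array([-u[1],u[0]]);c=np.array([.54386,.14995])
d=s["tool_pos"][:2]-c;print("TCP along/lat mm",d@u*1000,d@n*1000,"-x ang",np.degrees(np.arctan2(-Rm[1,0],-Rm[0,0])))
for nm in sys.argv[2:]:
    f=robot.grab_frame(nm);f["state"]=s;pickle.dump(f,open(nm[0]+k+".pkl","wb"));im=f["color"]
    if nm=="side": im=cv2.resize(im[110:200,270:390],None,fx=6,fy=6,interpolation=cv2.INTER_CUBIC)
    if nm=="wrist": im=cv2.resize(im[0:300,120:520],None,fx=2,fy=2,interpolation=cv2.INTER_CUBIC)
    cv2.imwrite(f"pics/{nm[0]}{k}.png",im[:,:,::-1])
E
python3 look.py 5 wrist side
```

```text
7.1167 [0.54653797 0.14911495 0.12554051] 0.28003254885351636 [-0.35637278  1.30250585 -4.75264574] [0.00643132 0.00994182 0.00259642]
[[-8.832e-01  2.200e-03 -4.690e-01]
 [ 4.690e-01  7.000e-04 -8.832e-01]
 [-1.600e-03 -1.000e+00 -1.600e-03]]
TCP along/lat mm 2.756451181429147 0.5204121993029194 -x ang -27.971019589154817
```

View pics/w5.png

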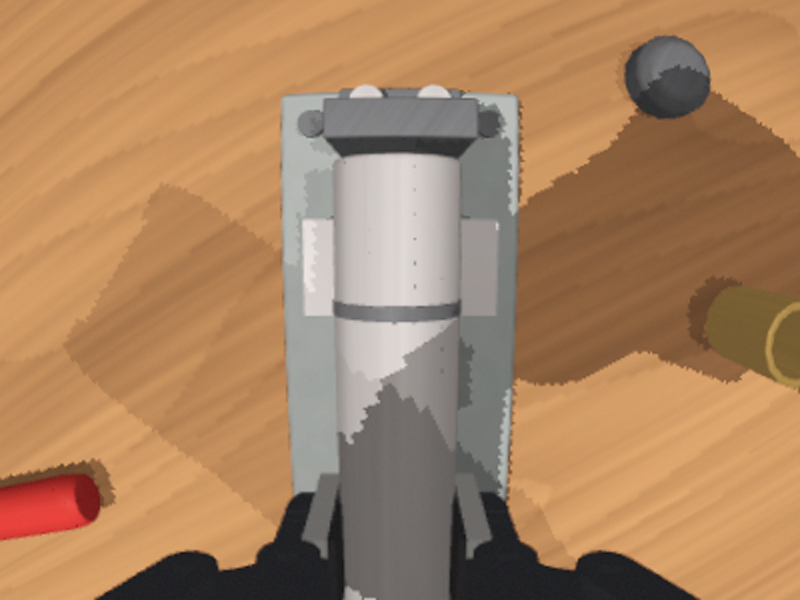

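View pics/s5.png

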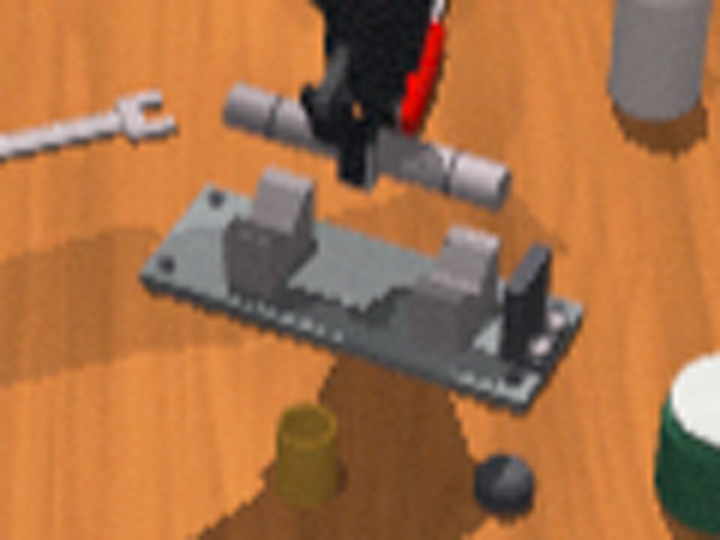

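{"name": "move_arm", "arguments": {"series": [[[0, 10, 1], 0, 15], [[0, 25, 1], 0, 15], [[0, 40, 1], 0, 15], [[0, 50, 1], 0, 15], [[0, 54, 1], 0, 15]]}}

```text
time: 7.63
tool_pos: [0.5439, 0.1476, 0.0683]
eef_rot: [-0.17, -0.686, 0.687, 0.172]
contact_force: [-0.6, 0.1, -5.2]
width: 0.278
```

{"name": "move_arm", "arguments": {"series": [[[0, 0, 0], 0, 15], [[0, 0, 0], 0, 15], [[0, 0, 0], 0, 15], [[0, 0, 0], 0, 15], [[0, 0, 0], 0, 15]]}}

```text
time: 8.05
tool_pos: [0.5457, 0.1482, 0.0709]
eef_rot: [0.171, 0.686, -0.686, -0.17]
contact_force: [-0.9, -0.4, -5.3]
width: 0.283
```

```bash
python3 look.py 6 wrist side
```

```text
8.05 [0.54571417 0.14819818 0.07093548] 0.28332426919281106 [-0.91011905 -0.35784321 -5.34950821] [-0.02499796 -0.00445041  0.01381446]
[[-8.833e-01  1.200e-03 -4.689e-01]
 [ 4.689e-01  4.000e-04 -8.833e-01]
 [-9.000e-04 -1.000e+00 -9.000e-04]]
TCP along/lat mm 2.4596840578245542 -0.6758525172326802 -x ang -27.96197409136245
```

View pics/w6.png

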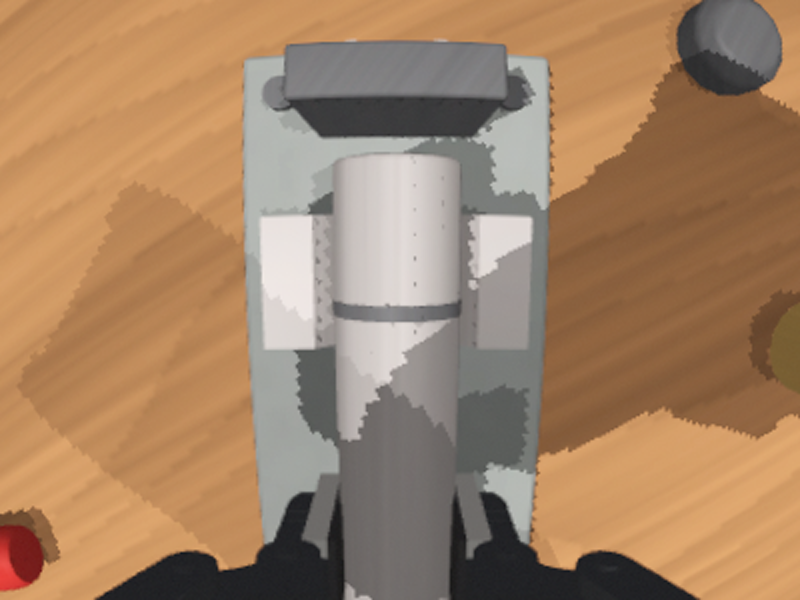

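View pics/s6.png

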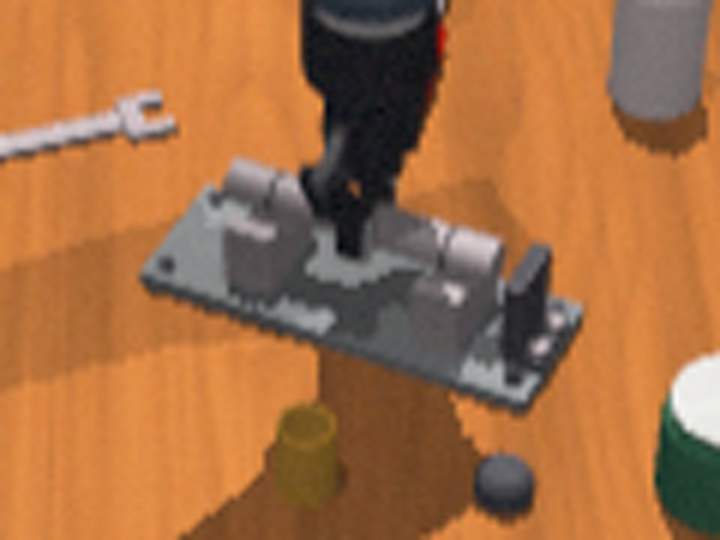

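The pin is centred between the V lands (396 against 396.5 px) with about 12 mm of gap to the stop, so I'll lower it slowly until it touches.

{"name": "move_arm", "arguments": {"series": [[[0, 2, 0], 0, 15], [[0, 4, 0], 0, 15], [[0, 6, 0], 0, 15], [[0, 7, 0], 0, 15], [[0, 8, 0], 0, 15]]}}

```text
time: 8.57
tool_pos: [0.545, 0.148, 0.062]
eef_rot: [-0.171, -0.686, 0.686, 0.171]
contact_force: [0.2, -0.6, -4.4]
width: 0.277
```

{"name": "move_arm", "arguments": {"series": [[[0, 0.5, 0], 0, 15], [[0, 1, 0], 0, 15], [[0, 1.5, 0], 0, 15], [[0, 2, 0], 0, 15], [[0, 2, 0], 0, 15]]}}

```text
time: 8.98
tool_pos: [0.5457, 0.1485, 0.0607]
eef_rot: [0.171, 0.686, -0.686, -0.171]
contact_force: [0.4, 0.7, -2.5]
width: 0.283
```

{"name": "move_arm", "arguments": {"series": [[[-1, 0.3, 0], 0, 15], [[-3, 0.3, 0], 0, 15], [[-5, 0.3, 0], 0, 15], [[-7, 0.3, 0], 0, 15], [[-8, 0.3, 0], 0, 15]]}}

```text
time: 9.4
tool_pos: [0.5482, 0.1472, 0.0605]
eef_rot: [-0.167, -0.686, 0.686, 0.173]
contact_force: [-14.9, 6.3, 14.8]
width: 0.28
```

```bash
python3 look.py 7 wrist
```

```text
9.4 [0.54815946 0.14721055 0.06050017] 0.28020852782947653 [-14.86536487   6.33336967  14.82689998] [ 1.11324143  2.91615387 -0.20354961]
[[-0.8843 -0.0075 -0.4668]
 [ 0.4668  0.0018 -0.8844]
 [ 0.0075 -1.      0.0019]]
TCP along/lat mm 5.082362899467455 -0.3994334296495399 -x ang -27.82731620116161
```

View pics/w7.png

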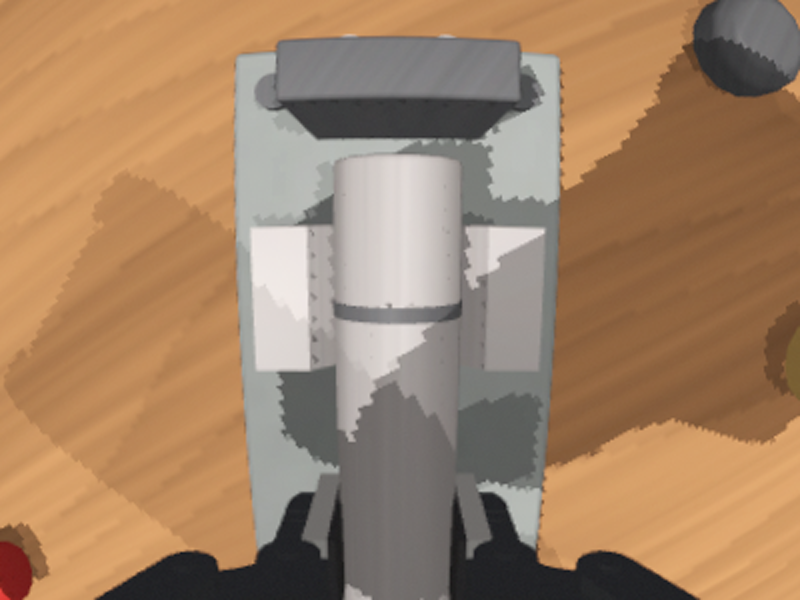

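The pin dragged: 16 N back and 15 N up, with only 2.6 mm of travel and the gap to the stop still visible. I'll ease it up a little while keeping the target.

{"name": "move_arm", "arguments": {"series": [[[0, -0.4, 0], 0, 15], [[0, -0.8, 0], 0, 15], [[0, -1.2, 0], 0, 15], [[0, -1.2, 0], 0, 15], [[0, -1.2, 0], 0, 15]]}}

```text
time: 9.87
tool_pos: [0.5526, 0.1442, 0.0612]
eef_rot: [0.171, 0.686, -0.686, -0.171]
contact_force: [-0.3, 1.9, -2.2]
width: 0.282
```

```bash
python3 look.py 8
```

```text
9.8667 [0.55257658 0.14421983 0.06117088] 0.28190389485301387 [-0.29469843  1.88319526 -2.24500976] [0.25006351 0.02455995 0.03037646]
[[-8.831e-01  4.000e-04 -4.691e-01]
 [ 4.691e-01  1.000e-04 -8.831e-01]
 [-3.000e-04 -1.000e+00 -3.000e-04]]
TCP along/lat mm 10.386601406554457 -0.9654404430865349 -x ang -27.976458859596562
```

{"name": "move_arm", "arguments": {"series": [[[-0.5, 0, 0], 0, 15], [[-1, 0, 0], 0, 15], [[-1.5, 0, 0], 0, 15], [[-2, 0, 0], 0, 15], [[-2.5, 0, 0], 0, 15]]}}

```text
time: 10.28
tool_pos: [0.5546, 0.1432, 0.0612]
eef_rot: [0.171, 0.686, -0.686, -0.171]
contact_force: [-0.5, 2.7, -2.5]
width: 0.283
```

```bash
python3 look.py 9 wrist
```

```text
10.2833 [0.55455666 0.14321345 0.0611633 ] 0.2826153955474469 [-0.51813455  2.70509721 -2.51498377] [0.41285802 0.03285508 0.03925862]
[[-8.833e-01  0.000e+00 -4.688e-01]
 [ 4.688e-01  1.000e-04 -8.833e-01]
 [ 0.000e+00 -1.000e+00 -1.000e-04]]
TCP along/lat mm 12.607373209006775 -0.924041549752808 -x ang -27.956693962396365
```

View pics/w9.png

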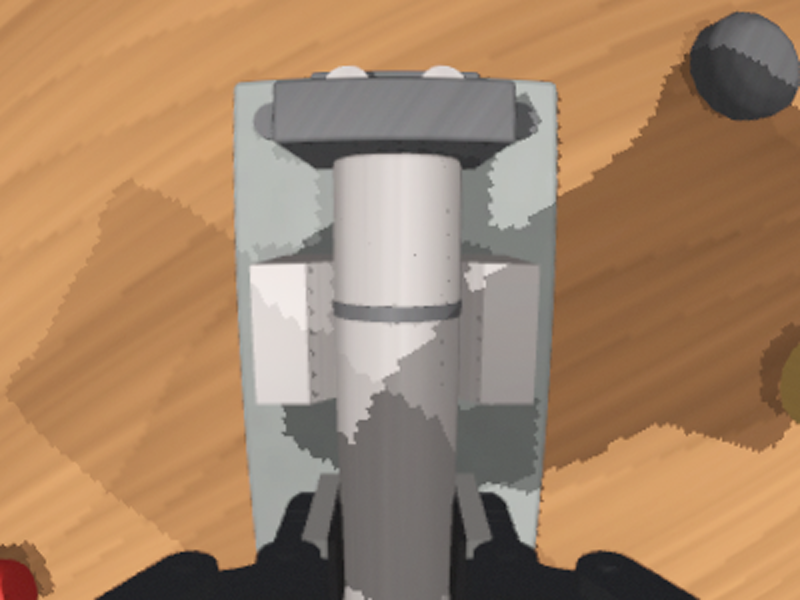

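{"name": "move_arm", "arguments": {"series": [[[-0.5, 0, -0.3], 0, 15], [[-1, 0, -0.5], 0, 15], [[-1.5, 0, -0.5], 0, 15], [[-2, 0, -0.5], 0, 15], [[-2.5, 0, -0.5], 0, 15]]}}

```text
time: 10.75
tool_pos: [0.5564, 0.1424, 0.0611]
eef_rot: [-0.17, -0.686, 0.686, 0.171]
contact_force: [-3.0, 2.7, -2.0]
width: 0.279
```

```bash
python3 look.py 10
```

```text
10.75 [0.55638957 0.14238383 0.06106053] 0.2794620407082337 [-3.006364    2.66567363 -2.02098729] [ 0.36268615  0.5874465  -0.05841666]
[[-8.833e-01 -1.200e-03 -4.689e-01]
 [ 4.689e-01 -2.000e-04 -8.833e-01]
 [ 1.000e-03 -1.000e+00  7.000e-04]]
TCP along/lat mm 14.615194392976885 -0.7957047040179057 -x ang -27.96121869418963
```

{"name": "move_arm", "arguments": {"series": [[[-0.5, 0, -0.3], 0, 15], [[-1, 0, -0.3], 0, 15], [[-1.5, 0, -0.3], 0, 15], [[-2, 0, -0.3], 0, 15], [[-2, 0, -0.3], 0, 15]]}}

```text
time: 11.17
tool_pos: [0.5565, 0.1425, 0.0609]
eef_rot: [-0.169, -0.686, 0.687, 0.172]
contact_force: [-7.6, 3.7, 2.9]
width: 0.281
```

```bash
python3 look.py 11 wrist
```

```text
11.1667 [0.55649736 0.1424501  0.06090381] 0.2812259895516885 [-7.64282776  3.70157962  2.86700428] [ 0.52596967  1.5317528  -0.19105936]
[[-8.834e-01 -4.500e-03 -4.685e-01]
 [ 4.685e-01  1.000e-04 -8.835e-01]
 [ 4.000e-03 -1.000e+00  2.000e-03]]
TCP along/lat mm 14.679237163473795 -0.6865805207278424 -x ang -27.938426297430116
```

View pics/w11.png

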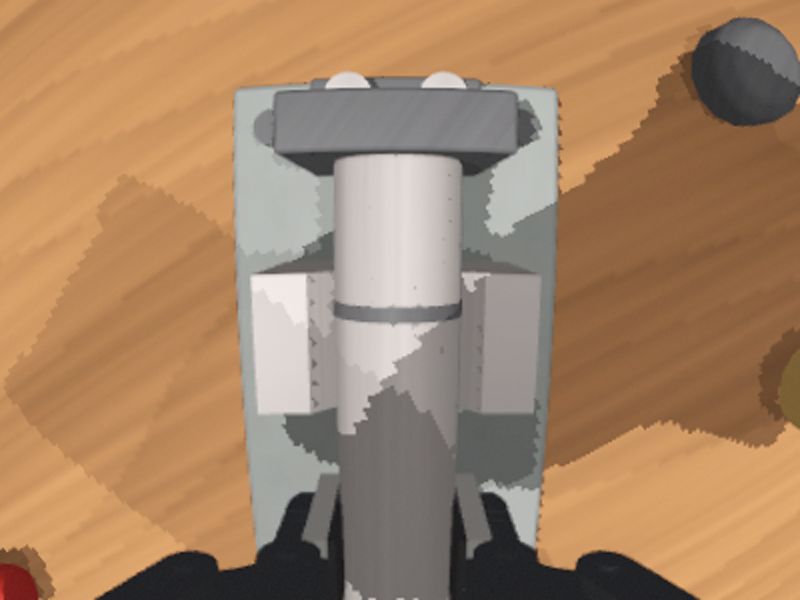

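Run:
```python
from h import *
f=pickle.load(open("w11.pkl","rb"));g=pickle.load(open("w9.pkl","rb"))
a=np.radians(-28.01);u=np.array([np.cos(a),np.sin(a)]);c=np.array([.54386,.14995])
P=lambda f,v,z:(on(f,(318,v),z,True)[:2]-c)@u*1000
for f in (g,f):
  col=f["color"][68:90,313:323].mean((1,2));print(dict(zip(range(68,90),col.round().astype(int))))
print("w11 stop",P(f,75.5,.07),P(f,76.5,.07),"pin top rim",P(f,76.5,.068),P(f,77.5,.068),P(f,77.5,.06))
im=f["color"];cv2.imwrite("pics/w11c.png",cv2.resize(im[60:120,270:370],None,fx=8,fy=8,interpolation=cv2.INTER_NEAREST)[:,:,::-1])
```

```text
{68: np.int64(118), 69: np.int64(99), 70: np.int64(63), 71: np.int64(59), 72: np.int64(61), 73: np.int64(62), 74: np.int64(59), 75: np.int64(57), 76: np.int64(94), 77: np.int64(185), 78: np.int64(208), 79: np.int64(213), 80: np.int64(216), 81: np.int64(217), 82: np.int64(217), 83: np.int64(217), 84: np.int64(217), 85: np.int64(217), 86: np.int64(217), 87: np.int64(217), 88: np.int64(217), 89: np.int64(217)}
{68: np.int64(134), 69: np.int64(134), 70: np.int64(134), 71: np.int64(135), 72: np.int64(136), 73: np.int64(125), 74: np.int64(114), 75: np.int64(81), 76: np.int64(85), 77: np.int64(178), 78: np.int64(205), 79: np.int64(212), 80: np.int64(216), 81: np.int64(216), 82: np.int64(216), 83: np.int64(217), 84: np.int64(216), 85: np.int64(217), 86: np.int64(217), 87: np.int64(217), 88: np.int64(217), 89: np.int64(217)}
w11 stop 97.78445679664787 97.42184805456718 pin top rim 97.64459732270542 97.27571378615266 98.14056889290404
```

View pics/w11c.png

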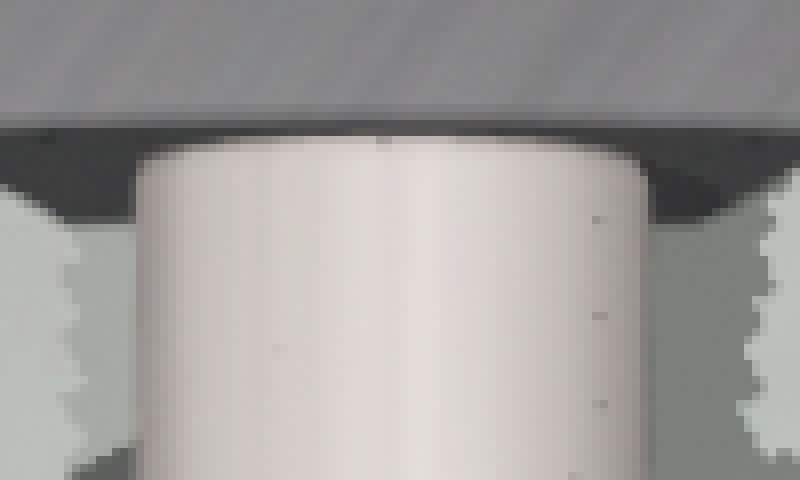

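The pin end shows within 0.5 mm of the stop. To tell the stop from drag, I'll ease the down-force and push on: force with no travel would mean the stop.

{"name": "move_arm", "arguments": {"series": [[[0, -0.4, 0], 0, 15], [[0, -0.7, 0], 0, 15], [[-0.5, -0.7, 0], 0, 15], [[-1, -0.7, 0], 0, 15], [[-1, -0.7, 0], 0, 15]]}}

```text
time: 11.63
tool_pos: [0.5565, 0.1423, 0.0611]
eef_rot: [-0.168, -0.686, 0.687, 0.173]
contact_force: [-9.0, 3.7, 0.0]
width: 0.284
```

```bash
python3 look.py 12
```

```text
11.6333 [0.55647061 0.14228935 0.06106834] 0.2838207584919565 [-8.99984141  3.67571741  0.01834898] [ 0.748268    1.71795324 -0.14683753]
[[-8.837e-01 -6.200e-03 -4.680e-01]
 [ 4.680e-01  1.000e-04 -8.837e-01]
 [ 5.500e-03 -1.000e+00  2.800e-03]]
TCP along/lat mm 14.731114265689973 -0.8410570474251831 -x ang -27.902802997034083
```

Same position with 10 N along the axis and almost no down-force, so it's the stop. I'll press down gradually.

{"name": "move_arm", "arguments": {"series": [[[0, 0.4, 0], 0, 15], [[0, 0.8, 0], 0, 15], [[0, 1.2, 0], 0, 15], [[0, 1.5, 0], 0, 15], [[0, 1.5, 0], 0, 15]]}}

```text
time: 12.05
tool_pos: [0.5566, 0.1425, 0.0607]
eef_rot: [-0.168, -0.686, 0.687, 0.173]
contact_force: [-12.3, 3.6, 10.8]
width: 0.28
```

```bash
python3 look.py 13
```

```text
12.05 [0.55658535 0.14254935 0.06070377] 0.27974085231972234 [-12.29794415   3.63295158  10.78165866] [ 0.53799285  2.38540924 -0.14872546]
[[-8.837e-01 -5.900e-03 -4.679e-01]
 [ 4.679e-01  3.000e-04 -8.838e-01]
 [ 5.300e-03 -1.000e+00  2.500e-03]]
TCP along/lat mm 14.71030833201196 -0.5576330873083613 -x ang -27.901338429592005
```

{"name": "move_arm", "arguments": {"series": [[[0, 0.3, 0.2], 0, 15], [[0.3, 0.6, 0.4], 0, 15], [[0.3, 0.6, 0.5], 0, 15], [[0.3, 0.6, 0.5], 0, 15], [[0.3, 0.6, 0.5], 0, 15]]}}

```text
time: 12.47
tool_pos: [0.5566, 0.1425, 0.0607]
eef_rot: [-0.169, -0.686, 0.686, 0.172]
contact_force: [-11.9, 3.6, 14.0]
width: 0.276
```

{"name": "move_arm", "arguments": {"series": [[[0, 0, 0], 0, 15], [[0, 0, 0], 0, 15], [[0, 0, 0], 0, 15], [[0, 0, 0], 0, 15], [[0, 0, 0], 0, 15]]}}

```text
time: 12.88
tool_pos: [0.5566, 0.1425, 0.0606]
eef_rot: [-0.169, -0.686, 0.686, 0.172]
contact_force: [-11.6, 3.0, 14.6]
width: 0.282
```

```bash
python3 look.py 14 wrist side
```

```text
12.8833 [0.5565879  0.14254478 0.06063633] 0.28152155077485663 [-11.63874646   2.98918307  14.5744757 ] [ 0.68407315  2.52567959 -0.16031541]
[[-8.838e-01 -4.800e-03 -4.678e-01]
 [ 4.678e-01  7.000e-04 -8.838e-01]
 [ 4.600e-03 -1.000e+00  1.600e-03]]
TCP along/lat mm 14.714708242831753 -0.5604620934871141 -x ang -27.89408902885783
```

View pics/w14.png

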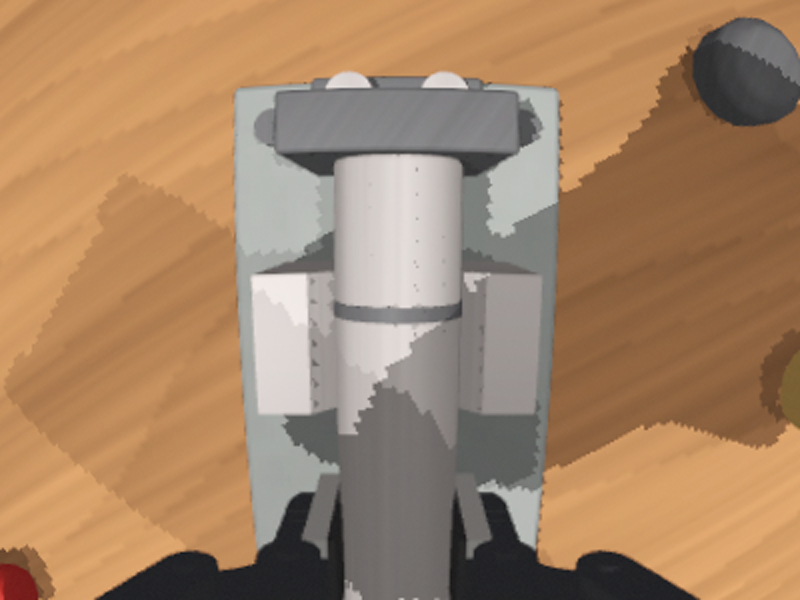

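View pics/s14.png

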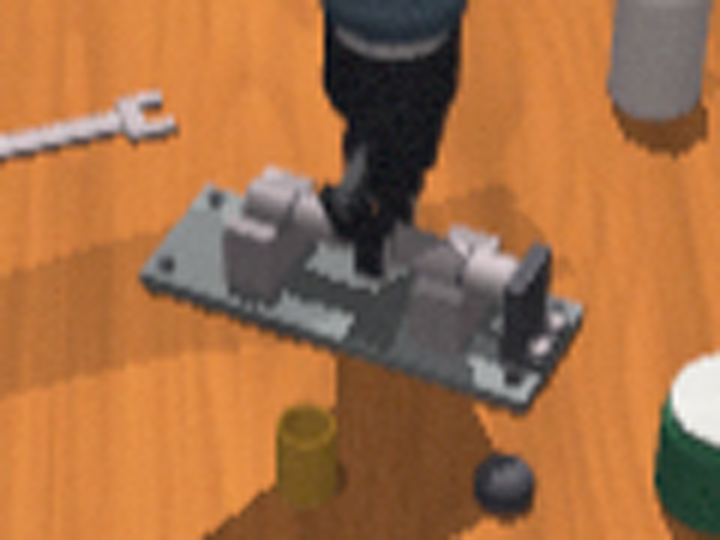

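Run:
```python
from bench import robot
print(robot.job_done()); s=robot.sense(); print(s["time"],s["tool_pos"],s["contact_force"])
```

```text
the job is handed in; nothing more can be done
None
the job is handed in; nothing more can be done
```

I took the smallest pin out of the rack, laid it in the Vs, slid it to the end stop and handed the job in at about 13 s, still gripped and pressed. The hand-in gives no verdict, and no state could be read after it.

**Last checks**
- **Stop:** the wrist picture puts the pin's end within about 0.5 mm of the stop face. Before the final press, pushing on with almost no down-force gave about 10 N along the axis and no travel, so I took it as the stop and not drag.
- **Press:** the wrist read 14.6 N upward at the end. Adding the roughly 5 N pin weight, about 20 N should bear on the Vs.
- **Height:** the tool stood at 60.6 mm, against 60.5 mm expected for a seated pin.
- **Angle:** the tool's axis was about 0.1° off the fixture's axis.
- **Bystanders:** the arm touched none, and the pictures show none disturbed.

**What did not go cleanly**
- The first slide dragged after about 2.6 mm, with about 16 N back and 15 N up. I eased the down-force and it then slid freely.
- A sideways force of about 2.8 N stayed at the end, and a 0.5 mm correction did not remove it. The load on the two V faces is therefore slightly uneven; I estimate about 12 N on the lighter side.

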